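Ring for the apprentice and point out the two rings for the next lampshade

TASK

Press the counter bell's button down until it rings to call the apprentice, then show which of the four single wire rings lying on the table (not the stack at the side) the next lampshade needs: point at the hub of the larger spoked ring with the fingertips about 3 cm above it and stay there for two seconds, then point in the same way at the centre of the larger plain ring (the one without spokes), stay there for two seconds, and finish still pointing at it. Do not touch or move the rings, do not point at the two smaller rings (travel well above them), and leave everything else on the table where it is.

Things in the scene. Friction and masses are not known exactly. Their poses are not given: they have to be found in the camera images.
- bell_button (a joint): Button of the counter bell, how far it is down in m: 0 = up, 0.006 = fully down (a spring of about 3.5 N at the bottom returns it). It rings from about 0.004.
- bell_top (a point): Centre of the top of the bell's button, 68 mm above the table when up; z points up. The counter bell is a steel dome 82 mm across and 46 mm high on a black 90 mm foot, fixed to the table; its button is a steel disc 22 mm across that is pressed straight down.
- spoked_large: The larger spoked ring: white-coated wire 5 mm thick bent to a circle 130 mm across (wire centre line), lying flat, with a 36 mm hub ring (41 mm outside) at its centre joined to it by three spokes; 60 g, loose. Origin: centre of the hub, on the table top.
- plain_large: The larger plain ring: the same white-coated wire circle, 130 mm across and 5 mm thick, lying flat, empty inside (no hub, no spokes); 60 g, loose. Origin: centre of the circle, on the table top.
- spoked_small: The smaller spoked ring, 90 mm across, 5 mm thick, with the same 36 mm hub and three spokes; loose. Origin: centre of the hub, on the table top. Not wanted.
- plain_small: The smaller plain ring, 90 mm across, 5 mm thick, empty inside; loose. Origin: its centre, on the table top. Not wanted.
- cutter: Bystander: yellow rotary cutter lying flat, 155 mm long along its x (origin 70 mm from the handle's end), 25 mm high, blade 45 mm across at +x.
- marker_a: Bystander: white marker pen with a black cap, 120 mm long along its x, 14 mm thick. Origin mid-length, on the table.
- marker_b: Bystander: a second marker pen, the same.
- scissors: Bystander: shears with blue bows lying flat, 165 mm long along their x, about 80 mm wide at the bows, 11 mm high. Origin mid-length, on the table.
- shade: Bystander: small finished cream drum lampshade, 110 mm across, 87 mm high. Origin: centre of its underside.
- tape: Bystander: grey tape-measure case, 64 mm across, 27 mm high. Origin: centre of its underside.
- glue: Bystander: glue jar with a black lid, 48 mm across, 85 mm high. Origin: centre of its underside.
There are look-alikes about, which are no part of the job. What is shaped like the plain_large but blue is not meant.

How it is judged (in metres and radians):
On the way, in this order (a step that is already met when the one before it is completed fails the run):
1. the bell's button is pressed down (value of joint bell_button above 0.004 m), for 0.05 s.
2. the fingertips stay just above the hub of the larger spoked ring (height (world z) of the grasp point between 0.028 and 0.095 m and horizontal distance between the grasp point and spoked_large below 0.03 m and value of joint bell_button below 0.002 m), for 1.5 s.
3. the fingertips stay just above the centre of the larger plain ring (height (world z) of the grasp point between 0.028 and 0.095 m and horizontal distance between the grasp point and plain_large below 0.03 m), for 1.5 s.
At the end, for the whole second after the job is handed in: The grasp point is still within 30 mm sideways of the larger plain ring's centre and 28 to 95 mm above the table (fingertips roughly 10 to 75 mm above it), touching nothing; all four rings lie within 10 mm of where they started and the bell's button is up again (all of step 3 and distance of each of spoked_large, spoked_small, plain_large, plain_small from where it was at the start of the episode below 0.01 m and value of joint bell_button below 0.002 m).
It fails at once if the robot touches a ring (contact force between any of the fingers, the arm and spoked_large above 0.3 N or contact force between any of the fingers, the arm and spoked_small above 0.3 N or contact force between any of the fingers, the arm and plain_large above 0.3 N or contact force between any of the fingers, the arm and plain_small above 0.3 N).
It fails at once if a ring is moved or lifted (more than 10 mm) (distance of any of spoked_large, spoked_small, plain_large, plain_small from where it was at the start of the episode above 0.01 m).
It fails at once if a smaller ring is pointed at (grasp point lower than 80 mm within 30 mm of its centre) ((height (world z) of the grasp point between -1 and 0.08 m and horizontal distance between the grasp point and spoked_small below 0.03 m) or (height (world z) of the grasp point between -1 and 0.08 m and horizontal distance between the grasp point and plain_small below 0.03 m)).
It fails at once if a bystander is moved more than 15 mm (distance of any of cutter, marker_a, marker_b, scissors, shade, tape, glue from where it was at the start of the episode above 0.015 m).
It also fails if it takes over 58 s, if anything falls off the work surface, if the arm or the gripper's body presses on something with over 40 N, if the wrist force passes 120 N, or if a joint passes its speed limit or range.

ROBOT

A 6-joint arm with a two-finger parallel gripper is mounted at the origin on the work surface. World frame = base frame: x ahead of the robot, y to its left, z up, the work surface at z = 0. Lengths are in mm, angles in rad, forces in N, time in s.
With the tool pointing down it reaches from about 300 to 775 mm from the base axis. Payload 14.6 kg.
Tool frame: the origin (TCP) lies between the finger pads; the fingertips stand 11 mm ahead of it and the grasp point (between the pads) lies 8 mm behind it; z points along the fingers, y is the line along which they close (so a half turn about z gives the same grasp; the last joint's range is limited). The gripper opens to 85 mm and grips with 20 to 120 N. Pads are 22 mm wide; open, the fingers measure 114 mm over their backs; the gripper's body (76 mm by 85 mm) begins 54 mm behind the grasp point. The pads swing forward as they close: fully open they stand 13 mm farther back than shut.
Start: joints at [-1.326, 0.3, 1.521, -0, 1.321, -0.067], TCP at [168.718, -523.473, 242.281] pointing down, gripper open.
Joint ranges: [-3.03, 3.03], [-0.79, 2.21], [0.23, 2.52], [-1.04, 4.18], [0, 3.07], [-2.55, 2.55]. Speed limits (rad/s): [2.22, 2.22, 2.57, 3.14, 3.14, 3.14].

INTERFACE

Orientations are given as [roll, pitch, yaw] about the fixed x, y, z axes, in that order (R = Rz(yaw) Ry(pitch) Rx(roll)).
In Python, from rig import get_obs, imaging, ticket gives the robot as it stands.
- The arm moves only by the shell command python3 -m pendant 'ROWS' [FORCE]. ROWS is JSON, one flat list of numbers, 7 for each row, row after row: the shift along the tool's x, y, z in cm, then the turn, a rotation vector about the tool's x, y, z in rad, then the opening, from -1 (shut) to 1 (fully open). In form: [tx, ty, tz, ax, ay, az, jaw, tx, ty, tz, ax, ay, az, jaw, ...]. A call has 1 to 8 rows; each row shifts and turns the commanded pose from where the row before left it, along the tool's axes as they then stand; what a row does not reach is not made up. A row lasts 1/8 s, in which the tool goes at most 62.5 mm and 10.7 degrees, less where a joint would pass 70% of its speed; a pose out of reach is approached as far as the arm can. A call with a gripper value outside its range is refused whole. The fingers move at their own pace and stop on an object; FORCE is the grip in N (left out, the last holds). Time passes only in rows, so rows that do not move let the fingers close. It gives the time, the measured TCP pose, the force, the opening and the grip force at its end, in the units of the state.
- get_obs(): the state, without advancing time (a new reading comes with each control period).
- imaging.camera(name): name is "side" or "top" or "wrist"; returns a dict with "image" (480x640x3 uint8, red, green, blue), "mtx" (3x3 intrinsics, pixels), "dist" ([k1, k2, p1, p2, k3] as OpenCV has them; the pictures are not rectified), "eye" and "attitude" of the camera in the world. Camera axes: x right, y up, looking along -z (the intrinsics and any distortion apply to the point x, -y, -z); pixel columns grow to the right and rows downward; lengths in mm; the calibration is good to about 2 mm. A picture is of the moment at which its call begins. There is no depth.
- ticket.close_job(): hands the job in; it is judged then, once.
Trained networks look in the newest picture that a camera, given by its name, has taken for a name from the list of things; names that differ only in an ending like _2 or _b are one class to them, and where a whole thing is asked for, a point or a joint stands for the part that bears it (a point fixed in the world has none). Each returns a list of dicts, best first, with "score" (0 to 1); they miss things now and then, are a little off and sometimes report something else, mostly with a low value. They report only what shows in the picture. A call takes as long as a camera call. They do not tell look-alikes from the thing itself.
- imaging.recognise(query, camera): "centre" ([x, y, z] in mm, in the coordinates of the camera as it stood for that picture, good to about 4 mm: the middle of the surface that is visible of it).
The state is a dict: "clock": time; "joints": joint angles; "qd": joint speeds; "joint_efforts": joint torques, N m; "position": TCP position; "orientation": TCP orientation; "wrist_force": force on the tool from outside, world axes, zero at the start; "ft_torque": the same for the moment, N m; "gripper_width": finger opening in mm; "grasp_force": force on a finger pad.
Only numpy, scipy, OpenCV 4.12 (cv2) and the standard library are available. Lean on these libraries where they do the work, as an engineer would, in place of code of your own. Each camera call takes 0.05 s, during which the arm holds its last target. There are 200 camera calls.

## Working session

There is one attempt and no reset: what is moved stays moved. The work goes in short steps, Python scripts to look and compute and a shell command to move; the robot and the scene stay as the last step left them, time stands still between calls to the robot, and variables do not carry over. Pictures are saved under pics/ and viewed, at most 10 in all, crops included, and the job is handed in when it is done.

```bash
mkdir -p pics
cat > h.py <<'E'
import numpy as np,cv2
from scipy.spatial.transform import Rotation as Ro
from rig import get_obs, imaging, ticket
def Rc(c):
    a=np.array(c["attitude"],float)
    if a.shape==(3,3): return a
    return Ro.from_euler('xyz',a).as_matrix() if a.size==3 else Ro.from_quat(a).as_matrix()
def pix2w(c,px,z):
    p=cv2.undistortPoints(np.array([[px]],float),np.array(c["mtx"],float),np.array(c["dist"],float))[0,0]
    d=Rc(c)@np.array([p[0],-p[1],-1]); e=np.array(c["eye"],float)
    return e+d*(z-e[2])/d[2]
def c2w(c,p): return Rc(c)@np.array(p,float)+np.array(c["eye"],float)
E
python3 - <<'E'
from h import *
o=get_obs(); print(o["position"],o["orientation"],o["gripper_width"],o["clock"])
for n in("top","side"):
    c=imaging.camera(n); cv2.imwrite(f"pics/{n}0.png",c["image"][:,:,::-1])
    print(n,c["eye"],c["attitude"])
    for q in("bell_top","bell_button","spoked_large","plain_large","spoked_small","plain_small","cutter","marker_a","scissors","shade","tape","glue"):
        for r in imaging.recognise(q,n)[:4]: print(q,round(r["score"],2),c2w(c,r["centre"]).round())
E
```

```text
[ 168.6700306  -523.26261563  241.69681789] [-3.14039108e+00 -8.34388920e-05  3.11773761e-01] 85.31519215677737 0.0
top [ 357.23454905  -11.32658665 1312.64555392] [ 0.10781481 -0.00478148 -1.59279174]
bell_top 0.6 [606. 177.  70.]
bell_top 0.22 [344. 158.  10.]
bell_button 0.62 [610. 170.  69.]
bell_button 0.44 [406. 334.   7.]
spoked_large 0.64 [406. 332.   6.]
plain_large 0.96 [480.   2.   5.]
plain_large 0.96 [ 272. -315.    3.]
plain_large 0.29 [344. 160.  12.]
spoked_small 0.33 [609. 171.  69.]
plain_small 0.7 [ 441. -336.    4.]
cutter 0.73 [ 381. -175.   16.]
marker_a 0.79 [342. 205.  15.]
marker_a 0.76 [342. 158.  10.]
scissors 0.82 [634.  -2.   9.]
shade 0.85 [616. 401.  17.]
tape 0.69 [ 610. -409.   28.]
glue 0.74 [ 666. -280.   89.]
side [189.12894992 875.25719393 915.5429994 ] [ 0.84827849 -0.01636255 -2.79728338]
bell_top 0.51 [603. 178.  64.]
spoked_large 0.78 [401. 332.   6.]
plain_large 0.64 [477.  11.   6.]
plain_large 0.51 [ 302. -300.    1.]
spoked_small 0.55 [ 615. -155.    3.]
cutter 0.61 [ 372. -162.   21.]
marker_a 0.84 [336. 211.  13.]
marker_a 0.53 [338. 168.  11.]
scissors 0.86 [626.   3.   4.]
shade 0.6 [615. 387.  39.]
tape 0.69 [ 605. -391.   27.]
```

View pics/top0.png

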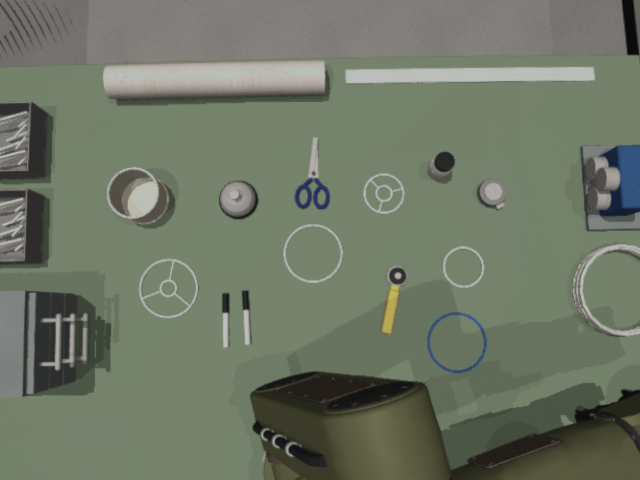

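View pics/side0.png

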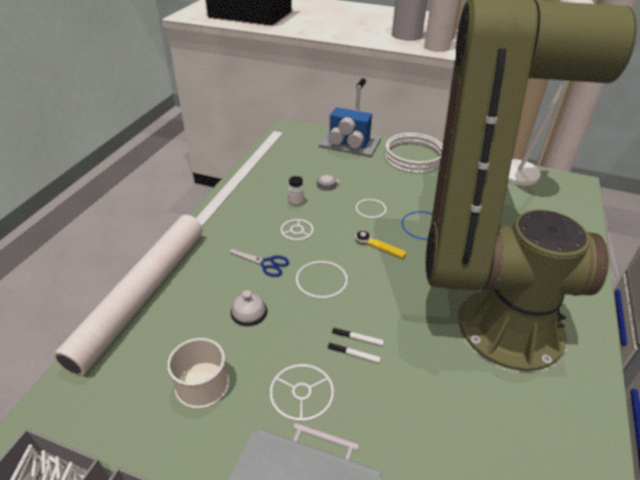

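The top picture shows the large spoked ring at (168,288), the large plain white ring at (313,253) and the bell at (238,198). The blue look-alike is at (457,342), and the small rings are at (384,193) and (463,267). The side view agrees: spoked large (302,391), plain large (322,279), bell button (247,295).

```bash
cat >> h.py <<'E'
def to(p):
    o=get_obs(); R=Ro.from_euler('xyz',o["orientation"]).as_matrix()
    return (R.T@(np.array(p)-np.array(o["position"]))/10).round(2)
E
python3 - <<'E'
from h import *
t=imaging.camera("top"); s=imaging.camera("side")
for n,a,b,z in(("spoked",(168.5,288.5),(302,391),5),("plain",(313,253.5),(322,279),5),("bell",(237,184),(247,294),68),("ssm",(384,193.5),(297,229.5),5)):
    print(n,pix2w(t,a,z).round(),pix2w(s,b,z).round())
# blob/circle refinement: bell crops
for n,c,(x,y) in(("t",t,(238,195)),("s",s,(248,305))):
    k=cv2.resize(c["image"][y-30:y+30,x-40:x+40,::-1],None,fx=5,fy=5,interpolation=cv2.INTER_CUBIC); cv2.imwrite(f"pics/bell_{n}.png",k)
a,b=cv2.imread("pics/bell_t.png"),cv2.imread("pics/bell_s.png"); cv2.imwrite("pics/bell.png",np.hstack([a,b]))
print(to((606,175,240)))
E
```

```text
spoked [407. 335.   5.] [405. 338.   5.]
plain [480.   5.   5.] [477.  10.   5.]
bell [631. 169.  68.] [605. 178.  68.]
ssm [ 615. -161.    5.] [ 613. -156.    5.]
[ 63.05 -53.07   0.23]
```

View pics/bell.png

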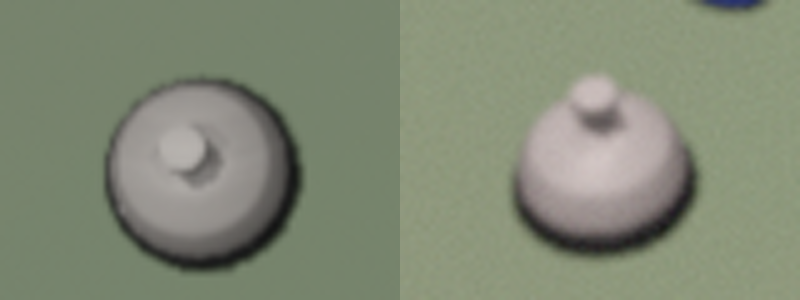

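The button's top shows at about (234,194) in the top image and (246,293) in the side image, which puts the bell at about (607,176).

```bash
python3 -m pendant '[3.9,-3.3,0,0,0,0,-1,3.9,-3.3,0,0,0,0,-1,3.9,-3.3,0,0,0,0,-1,3.9,-3.3,0,0,0,0,-1,3.9,-3.3,0,0,0,0,-1,3.9,-3.3,0,0,0,0,-1,3.9,-3.3,0,0,0,0,-1,3.9,-3.3,0,0,0,0,-1]' && python3 -m pendant '[3.9,-3.3,0,0,0,0,-1,3.9,-3.3,0,0,0,0,-1,3.9,-3.3,0,0,0,0,-1,3.9,-3.3,0,0,0,0,-1,3.9,-3.3,0,0,0,0,-1,3.9,-3.3,0,0,0,0,-1,3.9,-3.3,0,0,0,0,-1,0,0,0,0,0,0,-1]' && python3 -c "
from h import *
print(get_obs()['joints'],to((607,176,120)))"
```

```text
clock: 2.4
position: [385.4, -175.0, 242.5]
orientation: [3.141, -0.0, 0.312]
wrist_force: [0.4, -0.6, -0.6]
gripper_width: -0.0
grasp_force: 0.0
clock: 3.4
position: [574.3, 129.6, 241.4]
orientation: [-3.141, 0.001, 0.315]
wrist_force: [-0.8, -0.7, -0.9]
gripper_width: 0.1
grasp_force: 0.0
[1.59651705e-01 3.87681509e-01 1.40582012e+00 2.83999672e-04
 1.34898121e+00 1.41557189e+00] [ 4.56 -3.39 12.14]
```

```bash
python3 -m pendant '[2.3,-1.7,0,0,0,0,-1,2.3,-1.7,0,0,0,0,-1,0,0,3,0,0,0,-1,0,0,3,0,0,0,-1,0,0,3,0,0,0,-1,0,0,3,0,0,0,-1,0,0,0,0,0,0,-1]'
python3 - <<'E'
from h import *
t=imaging.camera("top"); s=imaging.camera("side"); w=imaging.camera("wrist")
print(pix2w(t,(234.4,194.4),68),pix2w(s,(246.4,293),68)); print(to((607,176,90)))
a=cv2.resize(s["image"][235:325,190:310,::-1],(400,300)); b=cv2.resize(w["image"][:,:,::-1],(400,300)); cv2.imwrite("pics/ap.png",np.hstack([a,b]))
E
```

```text
clock: 4.28
position: [605.9, 172.7, 120.5]
orientation: [-3.141, 0.004, 0.311]
wrist_force: [0.3, 0.2, 1.3]
gripper_width: 0.1
grasp_force: 0.0
[607.92274259 174.37544844  68.        ] [607.58440969 175.7514065   68.        ]
[ 0.02 -0.27  3.4 ]
```

View pics/ap.png

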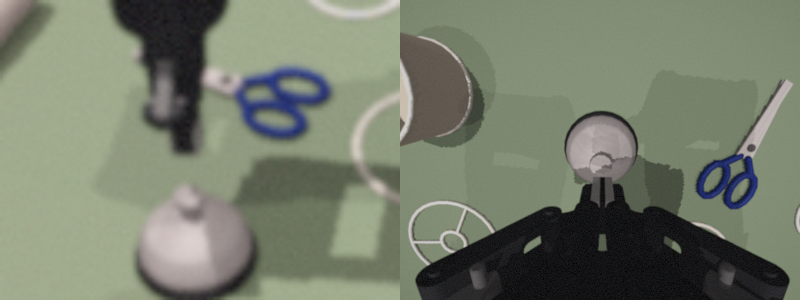

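The closed fingers (wrist picture about (600,190)) stand right over the button at (600,163), so I'm descending.

```bash
python3 -m pendant '[0,-0.2,1.6,0,0,0,-1,0,0,1.6,0,0,0,-1,0,0,0.7,0,0,0,-1,0,0,0,0,0,0,-1]' && python3 -m pendant '[0,0,0.3,0,0,0,-1,0,0,0.2,0,0,0,-1,0,0,0,0,0,0,-1]'&& python3 -m pendant '[0,0,0.2,0,0,0,-1,0,0,0,0,0,0,-1,0,0,0,0,0,0,-1]'
```

```text
clock: 4.92
position: [606.1, 175.5, 82.5]
orientation: [-3.141, 0.001, 0.312]
wrist_force: [0.7, -0.5, 0.3]
gripper_width: 0.1
grasp_force: 0.0
clock: 5.3
position: [606.6, 175.5, 78.5]
orientation: [3.142, -0.001, 0.312]
wrist_force: [-0.6, 0.2, 2.2]
gripper_width: 0.1
grasp_force: 0.7
clock: 5.68
position: [606.5, 175.5, 76.5]
orientation: [3.142, -0.0, 0.312]
wrist_force: [0.6, -0.1, 2.4]
gripper_width: 0.2
grasp_force: 1.1
```

```bash
python3 -m pendant '[0,0,0.2,0,0,0,-1,0,0,0.1,0,0,0,-1,0,0,0,0,0,0,-1]'; python3 -m pendant '[0,0,0.1,0,0,0,-1,0,0,0,0,0,0,-1,0,0,0,0,0,0,-1]'
```

```text
clock: 6.05
position: [606.6, 175.5, 73.4]
orientation: [3.142, -0.0, 0.312]
wrist_force: [1.7, -0.2, 3.5]
gripper_width: -0.0
grasp_force: 1.6
clock: 6.42
position: [606.6, 175.5, 73.0]
orientation: [3.142, -0.001, 0.312]
wrist_force: [-1.8, -0.6, 9.5]
gripper_width: 0.3
grasp_force: 4.6
```

The button bottomed out (force rose to 9.5 N at 73 mm), so the bell has rung. I'm lifting off and going to the spoked ring.

```bash
python3 -m pendant '[0,0,-1,0,0,0,-1,0,0,-3,0,0,0,-1,0,0,-4,0,0,0,-1,0,0,-4,0,0,0,-1,0,0,0,0,0,0,-1]' && python3 -c "
from h import *
print(to((406,336,150)))"
```

```text
clock: 7.05
position: [607.2, 175.7, 195.8]
orientation: [3.141, -0.005, 0.312]
wrist_force: [-0.3, 0.7, -0.3]
gripper_width: -0.1
grasp_force: 0.0
[-14.25 -21.43   4.5 ]
```

```bash
python3 -m pendant '[-2,-3,0,0,0,0,-1,-2,-3,0,0,0,0,-1,-2,-3,0,0,0,0,-1,-2,-3,0,0,0,0,-1,-2,-3,0,0,0,0,-1,-2,-3,0,0,0,0,-1,-2.2,-3.4,0,0,0,0,-1,0,0,0,0,0,0,-1]'
python3 - <<'E'
from h import *
print(get_obs()["joints"],to((406,336,42)))
for n in("top","side","wrist"):
    c=imaging.camera(n)
    for q in ("spoked_large",):
        for r in imaging.recognise(q,n)[:3]: print(n,q,round(r["score"],2),c2w(c,r["centre"]).round())
    if n!="top": cv2.imwrite(f"pics/{n}1.png",c["image"][:,:,::-1])
a=cv2.imread("pics/side1.png"); b=cv2.imread("pics/wrist1.png"); cv2.imwrite("pics/sp.png",np.hstack([cv2.resize(a,(400,300)),cv2.resize(b,(400,300))]))
E
```

```text
clock: 8.05
position: [403.6, 336.6, 191.5]
orientation: [3.141, 0.002, 0.315]
wrist_force: [1.0, -0.4, -0.1]
gripper_width: 0.3
grasp_force: 0.0
[6.25334725e-01 2.94686676e-01 1.65074778e+00 2.03080141e-04
 1.19804060e+00 1.88145161e+00] [ 0.24  0.12 14.95]
top spoked_large 0.45 [ 609. -406.   29.]
side spoked_large 0.66 [403. 333.   4.]
wrist spoked_large 0.65 [407. 329.   7.]
```

View pics/sp.png

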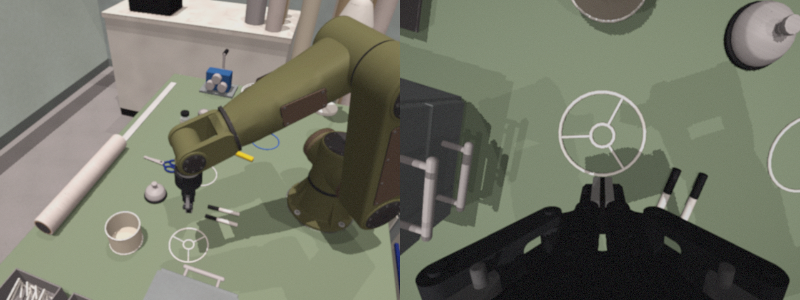

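The fingers line up with the hub, which shows at (602,135) in the wrist view. The toolbox handle at (450,190) is clear of the gripper. I'm going down to TCP about 42 mm and staying for two seconds.

```bash
python3 -m pendant '[0,0,3,0,0,0,-1,0,0,3,0,0,0,-1,0,0,3,0,0,0,-1,0,0,2,0,0,0,-1,0.1,0.2,1.5,0,0,0,-1,0,0,1,0,0,0,-1,0,0,0.8,0,0,0,-1,0,0,0.5,0,0,0,-1]'; python3 -m pendant '[0,0,0,0,0,0,-1,0,0,0,0,0,0,-1,0,0,0,0,0,0,-1,0,0,0,0,0,0,-1,0,0,0,0,0,0,-1,0,0,0,0,0,0,-1,0,0,0,0,0,0,-1,0,0,0,0,0,0,-1]'; python3 -m pendant '[0,0,0,0,0,0,-1,0,0,0,0,0,0,-1,0,0,0,0,0,0,-1,0,0,0,0,0,0,-1,0,0,0,0,0,0,-1,0,0,0,0,0,0,-1,0,0,0,0,0,0,-1,0,0,0,0,0,0,-1]'
python3 - <<'E'
from h import *
c=imaging.camera("side"); cv2.imwrite("pics/sp2.png",cv2.resize(c["image"][310:460,200:400,::-1],(800,600)))
E
```

```text
clock: 9.35
position: [407.3, 334.1, 44.2]
orientation: [-3.142, -0.0, 0.312]
wrist_force: [0.2, -0.8, 0.5]
gripper_width: 0.1
grasp_force: 0.0
clock: 10.35
position: [407.1, 334.0, 44.3]
orientation: [-3.142, 0.0, 0.312]
wrist_force: [-0.5, -0.9, -0.5]
gripper_width: -0.1
grasp_force: 0.0
clock: 11.35
position: [407.1, 334.0, 44.3]
orientation: [-3.142, -0.0, 0.312]
wrist_force: [-0.2, -0.7, 0.7]
gripper_width: 0.2
grasp_force: 0.0
```

View pics/sp2.png

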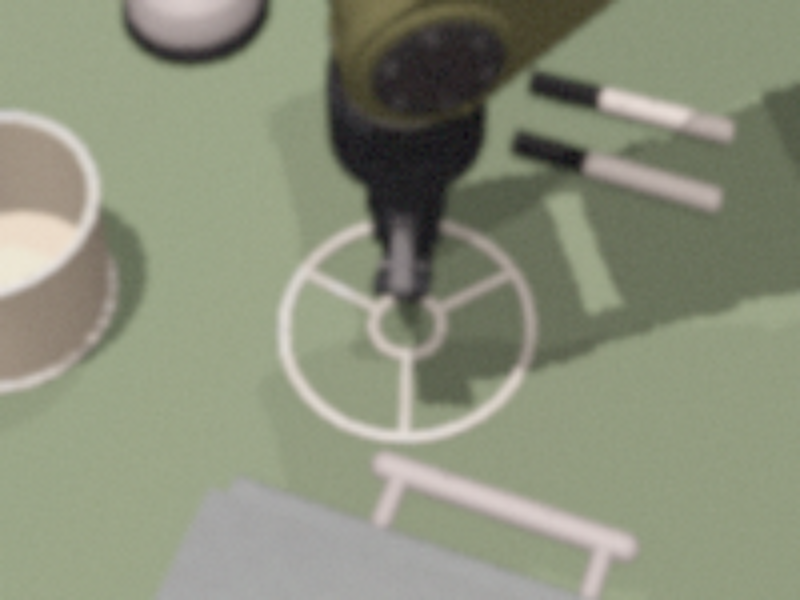

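The tips (405,295) hang right over the hub (405,325), as they should at about 3 cm height. I'm lifting and moving to the plain ring at (479,7).

```bash
python3 -m pendant '[0,0,-3,0,0,0,-1,0,0,-4,0,0,0,-1,0,0,-4,0,0,0,-1,0,0,-3,0,0,0,-1,0,0,0,0,0,0,-1]' && python3 -c "
from h import *
print(to((479,7,190)))"
```

```text
clock: 12.02
position: [407.8, 334.5, 186.5]
orientation: [-3.14, -0.004, 0.312]
wrist_force: [1.0, 0.2, 0.1]
gripper_width: -0.0
grasp_force: 0.0
[-3.27 33.35 -0.41]
```

```bash
python3 -m pendant '[-0.5,4.7,0,0,0,0,-1,-0.5,4.7,0,0,0,0,-1,-0.5,4.7,0,0,0,0,-1,-0.5,4.8,0,0,0,0,-1,-0.5,4.8,0,0,0,0,-1,-0.4,4.8,0,0,0,0,-1,-0.4,4.8,0,0,0,0,-1,0,0,0,0,0,0,-1]'
python3 - <<'E'
from h import *
print(to((479,7,42)))
for n in("side","wrist"):
    c=imaging.camera(n)
    for r in imaging.recognise("plain_large",n)[:3]: print(n,round(r["score"],2),c2w(c,r["centre"]).round())
E
```

```text
clock: 13.02
position: [477.9, 4.6, 183.2]
orientation: [-3.141, 0.001, 0.308]
wrist_force: [-0.2, -0.3, -0.5]
gripper_width: -0.1
grasp_force: 0.0
[ 0.2  -0.19 14.12]
side 0.75 [ 266. -308.    2.]
wrist 0.69 [486.   7.   7.]
wrist 0.23 [345. 200.  14.]
```

```bash
python3 -m pendant '[0.2,-0.1,3,0,0,0,-1,0,0,3,0,0,0,-1,0,0,3,0,0,0,-1,0,0,2,0,0,0,-1,0,0,1.3,0,0,0,-1,0,0,0.9,0,0,0,-1,0,0,0.6,0,0,0,-1,0,0,0.2,0,0,0,-1]'; python3 -m pendant '[0,0,0,0,0,0,-1,0,0,0,0,0,0,-1,0,0,0,0,0,0,-1,0,0,0,0,0,0,-1,0,0,0,0,0,0,-1,0,0,0,0,0,0,-1,0,0,0,0,0,0,-1,0,0,0,0,0,0,-1]'; python3 -m pendant '[0,0,0,0,0,0,-1,0,0,0,0,0,0,-1,0,0,0,0,0,0,-1,0,0,0,0,0,0,-1,0,0,0,0,0,0,-1,0,0,0,0,0,0,-1,0,0,0,0,0,0,-1,0,0,0,0,0,0,-1]'
python3 - <<'E'
from h import *
c=imaging.camera("side"); cv2.imwrite("pics/pl.png",c["image"][:,:,::-1])
E
```

```text
clock: 14.22
position: [479.6, 8.6, 44.3]
orientation: [3.142, -0.0, 0.312]
wrist_force: [-0.7, -0.7, -0.7]
gripper_width: -0.1
grasp_force: 0.0
clock: 15.22
position: [479.5, 8.5, 44.3]
orientation: [3.142, -0.0, 0.312]
wrist_force: [0.1, -0.1, -0.2]
gripper_width: -0.2
grasp_force: 0.0
clock: 16.23
position: [479.5, 8.5, 44.3]
orientation: [-3.142, 0.0, 0.312]
wrist_force: [0.4, 0.1, -0.0]
gripper_width: -0.3
grasp_force: 0.0
```

View pics/pl.png

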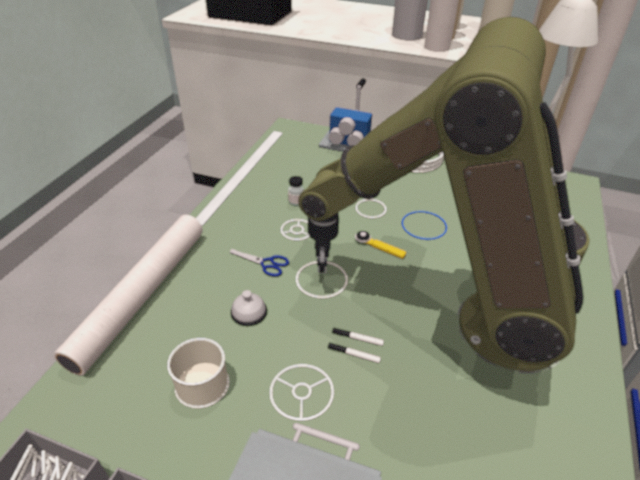

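The fingertips (322,272) hang over the centre of the large white plain ring (322,279), and everything else is where it was.

```bash
python3 -c "
from rig import ticket
print(ticket.close_job())"
```

```text
the job is handed in; nothing more can be done
None
```

The bell's button was pressed fully down, the larger spoked ring's hub and then the larger plain ring's centre were each pointed at for two seconds, and the job was handed in at about 16 s with the arm still over the plain ring; no verdict was shown.

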